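Sweep the bottle caps into the dustpan

TASK

Three plastic bottle caps (blue, red and green) lie on the worktop in front of the grey dustpan. With the fingers, sweep all three over the pan's lip so that each lies inside on its flat floor, past the sloping lip; only push them along, never pick one up off the surface. Leave the tin, apple, shaker, garlic, mug and lemon standing around where they are.

Things in the scene. Friction and masses are not known exactly. Their poses are not given: they have to be found in the camera images.
- dustpan: grey plastic dustpan, fixed (does not move). Origin: under the middle of its flat floor, on the worktop; x from mouth to back, y across, z up. Floor 3 mm thick, x -60 to +60, y -105 to +105 mm; inside that, 4 mm walls along both sides (18 mm high at the mouth, rising to 34 mm) and the back (34 mm); the -x side is open. A handle 23 mm thick reaches back to x = +147 mm, up to 34 mm high
- pan_lip (a point): middle of the dustpan's front edge. From here a black rubber lip, 210 mm wide, 30 mm deep, without side walls, slopes up from worktop level to the 3 mm floor. Axes as the dustpan's; it lies at dustpan x = -90 mm
- rack (a point): centre, at worktop level, of the fixed wire dish rack with plates to the right of the pan; rack and plates lie within 0.17 m of this point in y and in x and reach up to 0.3 m: pass above or round it. Above the right half of the worktop (y below +0.1 m) wall shelves hang from x = 0.57 m back, the lowest 0.5 m up
- cap_blue: loose blue screw cap of a drink bottle, a closed disc 30 mm in diameter and 16 mm high, 14 g, lying flat. Origin: centre of its underside, z up; its yaw means nothing. It starts on the worktop, 28 to 85 mm in front of the dustpan's lip edge and within 80 mm of its centre line, about 45 mm or more centre to centre from the other caps
- cap_red: loose red screw cap of a drink bottle, a closed disc 30 mm in diameter and 16 mm high, 14 g, lying flat. Origin: centre of its underside, z up; its yaw means nothing. It starts on the worktop, 28 to 85 mm in front of the dustpan's lip edge and within 80 mm of its centre line, about 45 mm or more centre to centre from the other caps
- cap_green: loose green screw cap of a drink bottle, a closed disc 30 mm in diameter and 16 mm high, 14 g, lying flat. Origin: centre of its underside, z up; its yaw means nothing. It starts on the worktop, 28 to 85 mm in front of the dustpan's lip edge and within 80 mm of its centre line, about 45 mm or more centre to centre from the other caps
- tin: closed food tin with a paper label, 75 mm diameter, 58 mm high, loose, between the caps and the front edge; leave it. Origin: centre of its underside
- apple: red apple, 70 mm, 65 mm high, loose, right of the dish rack; leave it. Origin: centre of its underside
- shaker: salt shaker, glass with grey top, 44 mm diameter, 90 mm high, loose, left of the caps; leave it. Origin: centre of its underside
- garlic: garlic bulb, 56 mm wide and high, loose, between the caps and the front edge; leave it. Origin: centre of its underside
- mug: small striped cup, 65 mm wide (88 mm with its handle), 50 mm high, loose, right of the dish rack; leave it. Origin: centre of its underside
- lemon: yellow lemon, 71x53x51 mm, loose, right of the dish rack; leave it. Origin: centre of its underside

How it is judged:
By the outcome, as a careful person would: the job done as asked, in the order asked, and still so for the second after the job is handed in, with the robot touching nothing.
It also fails if it takes over 67 s, if anything falls off the work surface, if the arm or the gripper's body presses on something with over 40 N, if the wrist force passes 120 N, or if a joint passes its speed limit or range.

ROBOT

A 6-joint arm with a two-finger parallel gripper is mounted at the origin on a cart in front of the work surface, level with it; the furniture and walls round the work are solid. World frame = base frame: x ahead of the robot, y to its left, z up, the work surface at z = 0. Lengths are in m, angles in rad, forces in N, time in s.
With the tool pointing down it reaches from about 0.35 to 0.975 m from the base axis. Payload 4.9 kg.
Tool frame: the origin (TCP) lies at the centre of the arm's flange, where the gripper is bolted on; the fingertips stand 173 mm ahead of it and the grasp point (between the pads) lies 155 mm ahead of it; x points along the fingers, y is the direction in which the jaws open and shut, and the axes are right-handed (so a half turn about x gives the same grasp; the last joint's range is limited). The gripper opens to 85 mm and grips with 20 to 120 N. Pads are 22 mm wide; open, the fingers measure 114 mm over their backs; the gripper's body (76 mm by 85 mm) begins 54 mm behind the grasp point. The pads swing forward as they close: fully open they stand 13 mm farther back than shut.
Start: joints at [1.182, 0.053, 1.613, -0, 1.476, -0.119], TCP at [0.167, 0.602, 0.405] pointing down, gripper open.
Joint ranges: [-3.01, 3.01], [-1.01, 2.22], [0.06, 2.58], [-1.02, 4.17], [0.09, 2.62], [-3.14, 3.14]. Speed limits (rad/s): [2.57, 2.57, 3.14, 3.14, 3.14, 3.14].

INTERFACE

Orientations are given as a unit quaternion [w, x, y, z].
In Python, from rig import r gives the robot as it stands. The module is installed in compiled form; this text tells all that it offers.
- The arm moves only by the tool servo_tool, never from a script. Its argument "series" is text: rows parted by semicolons, each of 6 numbers parted by spaces: the shift along the world's x, y, z scaled (see below), then the turn, a rotation vector about the world's x, y, z scaled (see below). In form: tx ty tz rx ry rz; .... A call has 1 to 5 rows; each row is the pose to reach, as a shift and turn from the pose commanded when the call began; what a row does not reach only later rows make up. The controller multiplies each number of a shift by 600 mm and each number of a turn by 90 degrees. A row lasts 1/12 s, in which the tool goes at most 41.7 mm and 7.16 degrees, less where a joint would pass 70% of its speed; a pose out of reach is approached as far as the arm can. A call with a number of a shift or a turn outside -1 to 1 is refused whole. A call with a gripper value outside its range is refused whole. "hand" is the opening in per cent of the stroke, from 0 (shut) to 100 (fully open), set as the call begins (left out, the last holds). The fingers move at their own pace and stop on an object; the grip force is fixed at half the most. Time passes only in rows, so rows that repeat a pose let the fingers close. It gives the time, the measured TCP pose, the force and the opening at its end, in the units of the state.
- r.observe(): the state, without advancing time (a new reading comes with each control period).
- r.read_camera(name): name is "scene" or "top" or "wrist"; returns the picture (400x640x3 uint8, red, green, blue); there is no depth.
- r.camera_params(name): a dict with "intrinsics" (3x3 intrinsics, pixels), "R" (3x3) and "t" (3): a world point X has camera coordinates R X + t; the wrist camera has in their place "tool_from_camera" (4x4, takes a point from camera to tool coordinates, whose origin is the TCP and whose axes are the tool frame's). Camera axes: x right, y down, z forward; pixel columns grow to the right and rows downward; lengths in m; the calibration is good to about 2 mm. A picture is of the moment at which its call begins: read the wrist's pose just before it. camera_params takes no time and is no camera call.
- r.finish_job(): hands the job in, once; it reports no verdict.
The state is a dict: "clock": time; "q": joint angles; "joint_vel": joint speeds; "joint_efforts": joint torques, N m; "tcp_pos": TCP position; "tool_rot": TCP orientation; "wrist_force": force on the tool from outside, world axes, zero at the start; "moment": the same for the moment, N m; "opening": finger opening in m.
Only numpy, scipy, OpenCV 4.12 (cv2) and the standard library are available. Lean on these libraries where they do the work, as an engineer would, in place of code of your own. Each camera call takes 0.05 s, during which the arm holds its last target.

## Working session

There is one attempt and no reset: what is moved stays moved. The work goes in short steps, Python scripts to look and compute and a tool call to move; the robot and the scene stay as the last step left them, time stands still between calls to the robot, and variables do not carry over. Pictures are saved under pics/ and viewed, and the job is handed in when it is done.

Besides the shell and the picture viewer there is one more tool, called as name(argument=value, ...) on one line, values as JSON. servo_tool: Moves the arm, as the interface text tells. Its arguments: {"type":"object","properties":{"series":{"type":"string"},"hand":{"type":"number"}},"required":["series"]}

```bash
mkdir -p pics; cat > h.py <<'E'
import numpy as np, cv2
from rig import r
def save(name,fn,crop=None,s=1):
    im=r.read_camera(name)[:,:,::-1].copy()
    if crop: x0,y0,x1,y1=crop; im=im[y0:y1,x0:x1]
    if s!=1: im=cv2.resize(im,None,fx=s,fy=s,interpolation=cv2.INTER_CUBIC)
    cv2.imwrite('pics/'+fn,im)
def ray(name,u,v,z):
    p=r.camera_params(name);K,R,t=[np.array(p[k]) for k in('intrinsics','R','t')]
    d=R.T@np.linalg.inv(K)@np.array([u,v,1.]);c=-R.T@t
    return c+d*(z-c[2])/d[2]
def proj(name,X):
    p=r.camera_params(name);K,R,t=[np.array(p[k]) for k in('intrinsics','R','t')]
    q=K@(R@np.array(X)+t);return q[:2]/q[2]
E
python3 - <<'E'
from h import *
save('top','t0.png');save('scene','s0.png')
print(r.observe()); print(r.camera_params('top'))
E
```

```text
{'clock': 0.1, 'q': array([ 1.18198912e+00,  5.32667578e-02,  1.61419008e+00, -2.21238714e-05,
        1.47600859e+00, -1.19033401e-01]), 'joint_vel': array([-0.00056694, -0.00101447, -0.0025074 , -0.00047147, -0.00141266,
        0.00169389]), 'joint_efforts': array([-2.28674274e-06, -3.94902420e+01, -3.71363819e+01, -1.42423009e-04,
        3.92306509e-03, -1.29349382e-05]), 'tcp_pos': array([0.16649445, 0.60214815, 0.40358065]), 'tool_rot': array([ 0.70052481,  0.09444685,  0.70084239, -0.09573255]), 'wrist_force': array([ 0.62503753, -0.15050976, -0.20490131]), 'moment': array([ 0.03367291, -0.01343464, -0.02673677]), 'opening': 0.08529219138954496}
{'intrinsics': array([[448.85872143,   0.        , 336.37496393],
       [  0.        , 448.85872143, 197.96205674],
       [  0.        ,   0.        ,   1.        ]]), 'R': array([[ 0.06781022, -0.99768367, -0.005392  ],
       [-0.97700013, -0.06530734, -0.20299186],
       [ 0.20216952,  0.01903291, -0.97916558]]), 't': array([0.04054328, 0.46348737, 1.43553691])}
```

View pics/t0.png

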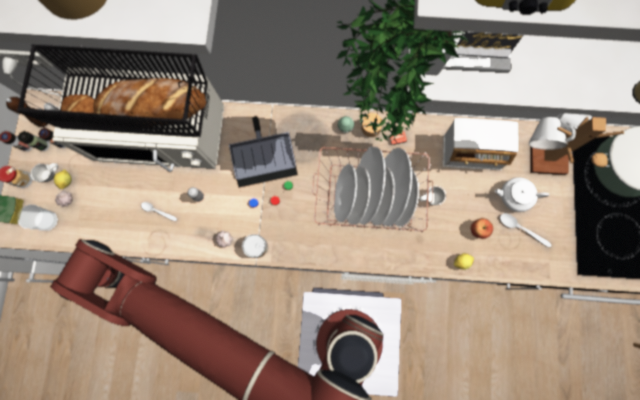

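View pics/s0.png

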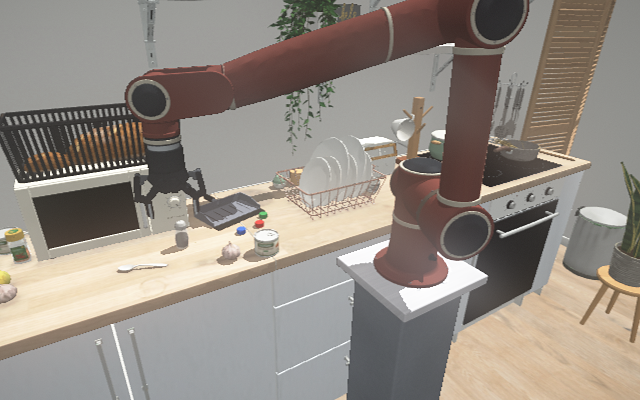

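```bash
python3 - <<'E'
from h import *
save('top','t1.png',(180,110,330,265),5*0.75)
save('scene','s1.png',(160,170,310,270),5)
for u,v in [(233,185),(297,178),(265,182),(253,203),(275,201),(288,185.5)]: print(u,v,ray('top',u,v,0.0),ray('top',u,v,0.016))
E
```

```text
233 185 [0.49124892 0.43022346 0.        ] [0.48771391 0.42609711 0.016     ]
297 178 [0.5305926  0.21270943 0.        ] [0.5266379  0.21090333 0.016     ]
265 182 [0.50913374 0.32142355 0.        ] [0.50540794 0.31845778 0.016     ]
253 203 [0.43310002 0.354902   0.        ] [0.43018528 0.35157912 0.016     ]
275 201 [0.44503068 0.28069291 0.        ] [0.44198868 0.27816162 0.016     ]
288 185.5 [0.50207851 0.24129521 0.        ] [0.49842797 0.23918419 0.016     ]
```

View pics/t1.png

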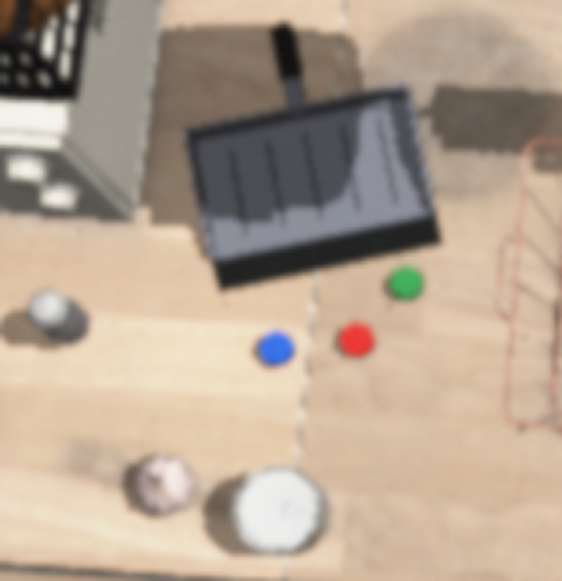

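View pics/s1.png

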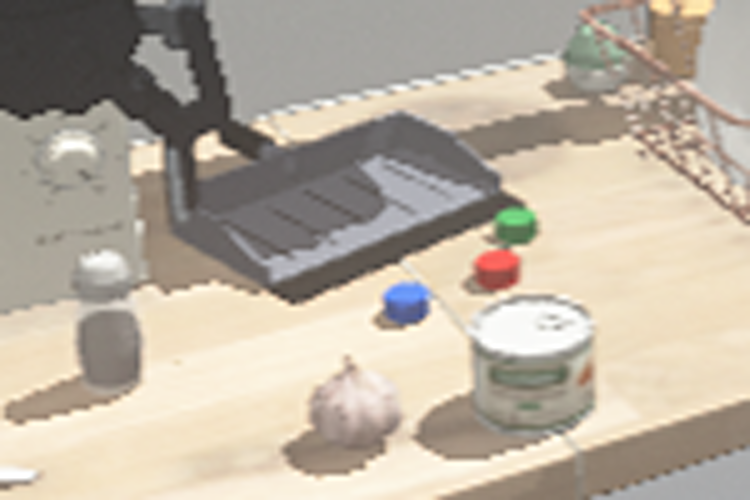

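```bash
python3 - <<'E'
from h import *
f=lambda x,y,z:ray('top',180+(x)/3.75,110+(y)/3.75,z).round(4)
L=f(222,288,0);R=f(440,241,0)
print('lip',L,R,np.linalg.norm(L-R))
mid=(L+R)/2; a=(L-R)[:2]; a/=np.linalg.norm(a); y=a; x=np.array([y[1],-y[0]])
print(mid,x,y,'yaw',np.degrees(np.arctan2(x[1],x[0])))
for n,u,v,z in [('lipbackL',216,262,.003),('lipbackR',434,215,.003),('backL',188,130,.034),('backR',405,87,.034),('blue',276,349,.012),('red',356,340,.012),('green',406,284,.012),('tin',280,510,.058),('garl',163,485,.03),('shk',50,306,.09)]:
    p=f(u,v,z); d=p[:2]-mid[:2]; print(n,p,'pan-lip frame',(d@x).round(4),(d@y).round(4))
print(r.camera_params('wrist')['tool_from_camera'])
E
```

```text
lip [0.4864 0.4082 0.    ] [0.5439 0.2127 0.    ] 0.20378051918669754
[0.51515 0.31045 0.     ] [0.9593655  0.28216632] [-0.28216632  0.9593655 ] yaw 16.389540334034795
lipbackL [0.5097 0.4157 0.003 ] pan-lip frame 0.0245 0.1025
lipbackR [0.5674 0.22   0.003 ] pan-lip frame 0.0246 -0.1015
backL [0.6242 0.4475 0.034 ] pan-lip frame 0.1433 0.1007
backR [0.6784 0.2534 0.034 ] pan-lip frame 0.1405 -0.1008
blue [0.4308 0.3504 0.012 ] pan-lip frame -0.0696 0.0621
red [0.4439 0.2791 0.012 ] pan-lip frame -0.0772 -0.01
green [0.4986 0.2387 0.012 ] pan-lip frame -0.0361 -0.0642
tin [0.2828 0.3227 0.058 ] pan-lip frame -0.2195 0.0773
garl [0.3001 0.4328 0.03  ] pan-lip frame -0.1718 0.1781
shk [0.4411 0.5322 0.09  ] pan-lip frame -0.0085 0.2336
[[-3.51681842e-04 -2.78360598e-01  9.60476577e-01  3.11342324e-02]
 [ 9.99999873e-01 -4.45006083e-04  2.37183960e-04  1.49441346e-05]
 [ 3.61395250e-04  9.60476538e-01  2.78360719e-01 -6.99869482e-02]
 [ 0.00000000e+00  0.00000000e+00  0.00000000e+00  1.00000000e+00]]
```

```bash
cat >> h.py <<'E'
from scipy.spatial.transform import Rotation as Ro
mid=np.array([.51515,.31045]);X=np.array([.95937,.28217]);Y=np.array([-.28217,.95937])
def W(px,py): return mid+px*X+py*Y
def P(w): d=np.array(w[:2])-mid; return np.array([d@X,d@Y])
def plan(px,py,z):
    s=r.observe(); q=s['tool_rot']; R0=Ro.from_quat([q[1],q[2],q[3],q[0]])
    best=None
    for sg in (1,-1):
        yy=np.array([*Y,0])*sg; xx=np.array([0,0,-1.]); Rt=Ro.from_matrix(np.c_[xx,yy,np.cross(xx,yy)])
        rv=(Rt*R0.inv()).as_rotvec()
        if best is None or np.linalg.norm(rv)<np.linalg.norm(best): best=rv
    w=W(px,py); d=np.array([w[0],w[1],z])-s['tcp_pos']
    print('at',s['tcp_pos'].round(4),'lip',P(s['tcp_pos']).round(4),'F',s['wrist_force'].round(1),'open',round(s['opening'],4),'t',s['clock'])
    print('shift',(d/.6).round(4),'turn',(best/(np.pi/2)).round(4),'rows',np.linalg.norm(d)/.0417, np.degrees(np.linalg.norm(best))/7.16)
E
python3 - <<'E'
from h import *
plan(-.112,.062,.33)
s=r.observe()['tool_rot'];print(Ro.from_quat([*s[1:],s[0]]).as_matrix().round(3))
E
```

```text
at [0.1665 0.6023 0.4039] lip [-0.2521  0.3783] F [-0.4 -0.1  0.4] open 0.085 t 0.2
shift [ 0.3728 -0.4399 -0.1232] turn [ 8.000e-04 -1.000e-04  3.539e-01] rows 8.483990635776806 4.448048211416318
[[-0.     0.267  0.964]
 [-0.001  0.964 -0.267]
 [-1.    -0.001 -0.   ]]
```

servo_tool(series="0.06 -0.07 -0.01 0 0 0.07; 0.12 -0.14 -0.02 0 0 0.14; 0.18 -0.21 -0.03 0 0 0.21; 0.22 -0.26 -0.05 0 0 0.28; 0.26 -0.30 -0.06 0 0 0.354", hand=24)

```text
clock: 0.62
tcp_pos: [0.3005, 0.4459, 0.3749]
tool_rot: [0.7, -0.101, 0.7, 0.101]
wrist_force: [0.2, 0.3, -0.1]
opening: 0.0255
```

servo_tool(series="0.04 -0.05 -0.02 0 0 0; 0.08 -0.1 -0.04 0 0 0; 0.11 -0.14 -0.06 0 0 0; 0.11 -0.14 -0.06 0 0 0")

```text
clock: 0.95
tcp_pos: [0.3676, 0.3597, 0.3362]
tool_rot: [0.699, -0.099, 0.702, 0.096]
wrist_force: [-0.3, 0.3, 0.6]
opening: 0.0206
```

```bash
python3 - <<'E'
from h import *
plan(-.112,.062,.2)
save('wrist','w1.png')
save('top','t2.png',(180,110,330,265),5*0.75)
E
```

```text
at [0.3676 0.3597 0.3362] lip [-0.1277  0.0889] F [-0.3  0.3  0.6] open 0.0206 t 0.95
shift [ 0.0377 -0.0357 -0.2269] turn [ 0.0029 -0.0017  0.0065] rows 3.3493409381735506 0.09215638734664307
```

View pics/w1.png

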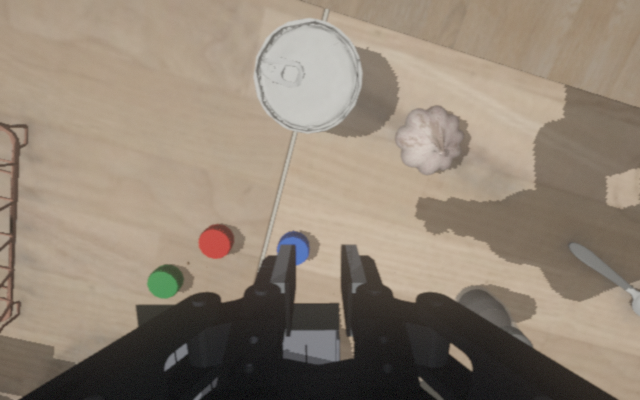

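```bash
cat >> h.py <<'E'
def wray(u,v,z):
    s=r.observe();p=r.camera_params('wrist');T=np.array(p['tool_from_camera']);K=np.array(p['intrinsics'])
    q=s['tool_rot'];R0=Ro.from_quat([*q[1:],q[0]]).as_matrix()
    c=s['tcp_pos']+R0@T[:3,3]; d=R0@T[:3,:3]@np.linalg.inv(K)@np.array([u,v,1.])
    return c+d*(z-c[2])/d[2]
E
python3 - <<'E'
from h import *
for n,u,v,z in [('red',215.5,241,.014),('green',165,281,.014),('blueR',309,249,.008),('blueTop',294,232,.014),('tin',307,76,.058),('rackcorner',12,327,.0)]:
    w=wray(u,v,z);print(n,w.round(4),P(w).round(4))
E
```

```text
red [0.4435 0.285  0.014 ] [-0.076  -0.0042]
green [0.4979 0.2461 0.014 ] [-0.0347 -0.0568]
blueR [0.4299 0.3716 0.008 ] [-0.0645  0.0827]
blueTop [0.4147 0.3531 0.014 ] [-0.0844  0.0692]
tin [0.2833 0.3307 0.058 ] [-0.2168  0.0848]
rackcorner [0.6058 0.0944 0.    ] [ 0.026  -0.2329]
```

servo_tool(series="0.017 -0.015 -0.06 0.003 -0.002 0.006; 0.035 -0.029 -0.12 0.003 -0.002 0.006; 0.035 -0.029 -0.18 0.003 -0.002 0.006; 0.035 -0.029 -0.21 0.003 -0.002 0.006; 0.035 -0.029 -0.21 0.003 -0.002 0.006")

```text
clock: 1.47
tcp_pos: [0.3844, 0.3458, 0.2085]
tool_rot: [0.698, -0.103, 0.701, 0.103]
wrist_force: [-0.4, 0.1, -0.6]
opening: 0.0206
```

```bash
python3 - <<'E'
from h import *
plan(-.112,.066,.181)
save('wrist','w2.png')
save('scene','s2.png',(130,130,310,270),4.2)
E
```

```text
at [0.3844 0.3458 0.2085] lip [-0.1155  0.0708] F [-0.4  0.1 -0.6] open 0.0206 t 1.4667
shift [ 0.0078 -0.006  -0.0458] turn [ 0.0001 -0.0031 -0.0038] rows 0.673278768480869 0.06150203991972568
```

View pics/w2.png

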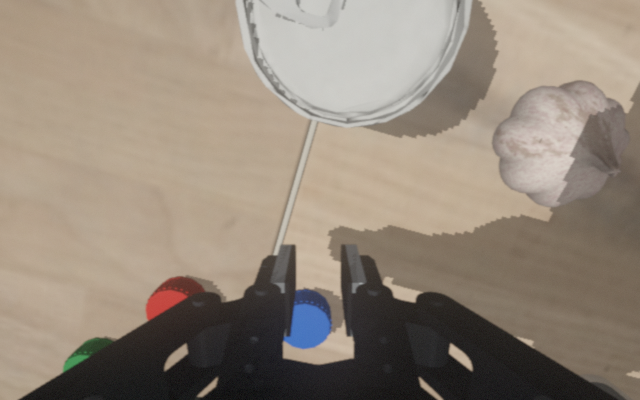

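View pics/s2.png

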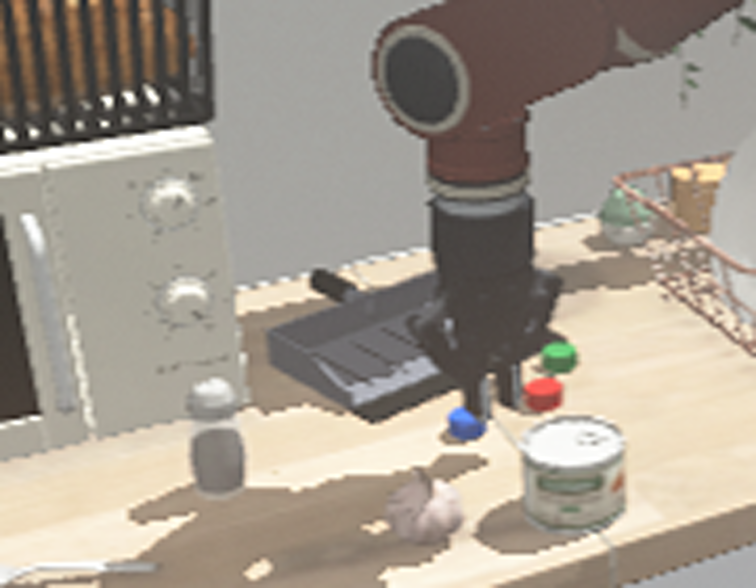

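```bash
python3 - <<'E'
from h import *
for n,u,v,z in [('blue right',332,320,.014),('blue near',308,291,.014),('blue far top',308,348,.014),('red left',147,308,.014),('red near top',180,278,.016),('tipmid',318,247,.0355)]:
    w=wray(u,v,z);print(n,w.round(4),P(w).round(4))
E
```

```text
blue right [0.4328 0.3699 0.014 ] [-0.0622  0.0803]
blue near [0.4186 0.3513 0.014 ] [-0.0811  0.0665]
blue far top [0.4553 0.362  0.014 ] [-0.0429  0.0664]
red left [0.4552 0.2666 0.014 ] [-0.0699 -0.0251]
red near top [0.4296 0.2817 0.016 ] [-0.0902 -0.0034]
tipmid [0.3821 0.3461 0.0355] [-0.1175  0.0718]
```

servo_tool(series="0.004 -0.01 -0.02 0 -0.003 -0.004; 0.004 -0.01 -0.035 0 -0.003 -0.004; 0.004 -0.01 -0.044 0 -0.003 -0.004; 0.004 -0.01 -0.048 0 -0.003 -0.004; 0.004 -0.01 -0.048 0 -0.003 -0.004")

```text
clock: 1.98
tcp_pos: [0.3892, 0.3405, 0.1847]
tool_rot: [0.703, -0.099, 0.697, 0.102]
wrist_force: [-0.1, -0.6, 0.0]
opening: 0.0201
```

```bash
python3 - <<'E'
from h import *
plan(0,.064,.179)
save('wrist','w3.png')
E
```

```text
at [0.3892 0.3405 0.1847] lip [-0.1124  0.0644] F [-0.1 -0.6  0. ] open 0.0201 t 1.9833
shift [ 0.1799  0.0522 -0.0095] turn [-0.0031  0.005   0.0007] rows 2.698373939206783 0.07521102810872507
```

View pics/w3.png

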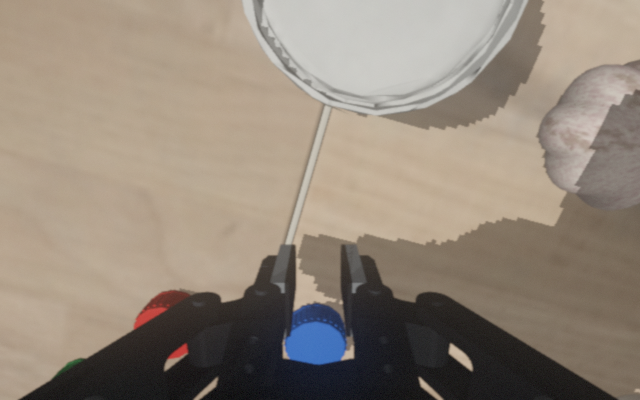

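servo_tool(series="0 0 0 0 0 0; 0 0 0 0 0 0")

```text
clock: 2.2
tcp_pos: [0.3894, 0.3405, 0.1851]
tool_rot: [0.703, -0.099, 0.697, 0.102]
wrist_force: [-0.7, -0.0, 0.5]
opening: 0.0203
```

servo_tool(series="0 0 0 0 0 0")

```text
clock: 2.28
tcp_pos: [0.3894, 0.3404, 0.185]
tool_rot: [0.703, -0.099, 0.697, 0.102]
wrist_force: [-1.5, 0.3, -0.2]
opening: 0.0205
```

servo_tool(series="0 0 -0.005 -0.003 0.005 0; 0 0 -0.01 -0.003 0.005 0; 0 0 -0.01 -0.003 0.005 0")

```text
clock: 2.53
tcp_pos: [0.389, 0.34, 0.1776]
tool_rot: [0.7, -0.1, 0.7, 0.1]
wrist_force: [0.2, 0.4, 0.8]
opening: 0.0205
```

```bash
python3 - <<'E'
from h import *
plan(0,.062,.180)
save('scene','s3.png',(160,170,310,270),5)
E
```

```text
at [0.389  0.34   0.1776] lip [-0.1127  0.0639] F [0.2 0.4 0.8] open 0.0205 t 2.5333
shift [0.1812 0.0499 0.004 ] turn [ 0.0005 -0.0008  0.001 ] rows 2.7045378975370915 0.017582972857982517
```

View pics/s3.png

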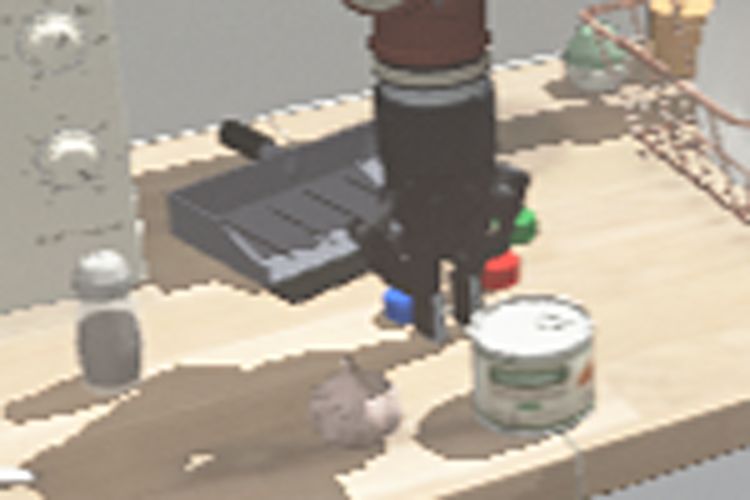

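servo_tool(series="0.018 0.005 0.001 0 0 0; 0.036 0.010 0.002 0 0 0; 0.054 0.015 0.003 0 0 0; 0.072 0.020 0.004 0 0 0; 0.09 0.025 0.004 0 0 0")

```text
clock: 3.0
tcp_pos: [0.445, 0.3557, 0.1813]
tool_rot: [0.7, -0.1, 0.7, 0.1]
wrist_force: [-0.5, -0.8, -0.4]
opening: 0.021
```

servo_tool(series="0.018 0.005 0.001 0 0 0; 0.036 0.010 0.002 0 0 0; 0.054 0.015 0.003 0 0 0; 0.072 0.020 0.003 0 0 0; 0.09 0.025 0.003 0 0 0")

```text
clock: 3.42
tcp_pos: [0.4988, 0.3705, 0.1827]
tool_rot: [0.7, -0.1, 0.7, 0.1]
wrist_force: [-0.6, -0.3, 0.6]
opening: 0.0206
```

```bash
python3 - <<'E'
from h import *
plan(.063,.06,.183)
save('scene','s4.png',(160,150,310,270),5)
save('wrist','w4.png')
E
```

```text
at [0.4988 0.3705 0.1827] lip [0.0012 0.0622] F [-0.6 -0.3  0.6] open 0.0206 t 3.4167
shift [0.0998 0.0255 0.0006] turn [-0.0001  0.0001  0.0012] rows 1.4822365173538752 0.015460919278877218
```

View pics/s4.png

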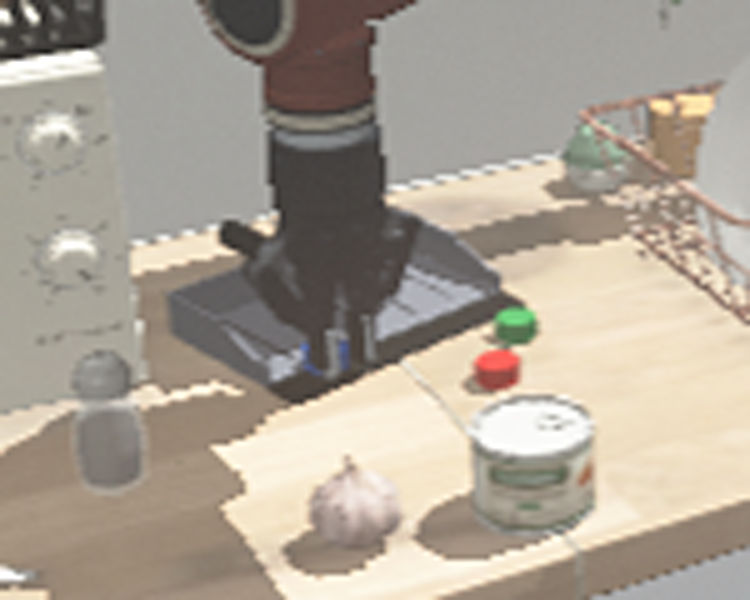

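View pics/w4.png

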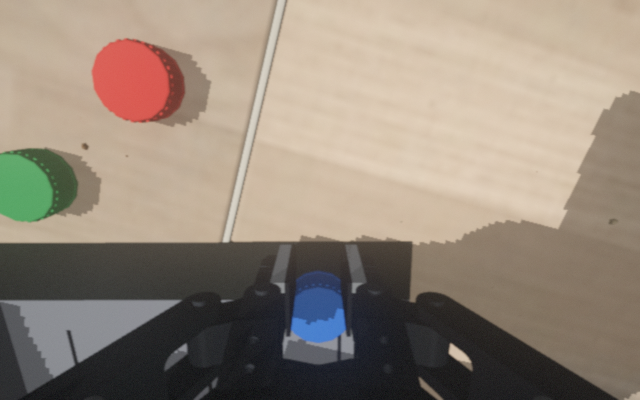

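servo_tool(series="0.0135 0.002 0.001 0 0 0; 0.027 0.004 0.001 0 0 0; 0.04 0.006 0.001 0 0 0; 0.053 0.009 0.001 0 0 0; 0.066 0.012 0.001 0 0 0")

```text
clock: 3.93
tcp_pos: [0.5376, 0.3775, 0.1833]
tool_rot: [0.7, -0.1, 0.7, 0.1]
wrist_force: [1.0, -0.1, -0.0]
opening: 0.0205
```

servo_tool(series="0.012 0.003 0 0 0 0; 0.023 0.005 0 0 0 0; 0.032 0.008 0 0 0 0; 0.038 0.01 0 0 0 0; 0.038 0.01 0 0 0 0")

```text
clock: 4.35
tcp_pos: [0.5604, 0.3836, 0.1834]
tool_rot: [0.7, -0.1, 0.7, 0.1]
wrist_force: [0.4, 0.0, 0.6]
opening: 0.0206
```

```bash
python3 - <<'E'
from h import *
plan(-.115,-.009,.24)
save('wrist','w5.png')
E
```

```text
at [0.5604 0.3836 0.1834] lip [0.064  0.0574] F [0.4 0.  0.6] open 0.0206 t 4.35
shift [-0.255  -0.1904  0.0944] turn [-0.0002  0.0003  0.0011] rows 4.775815196941225 0.015024487848312292
```

View pics/w5.png

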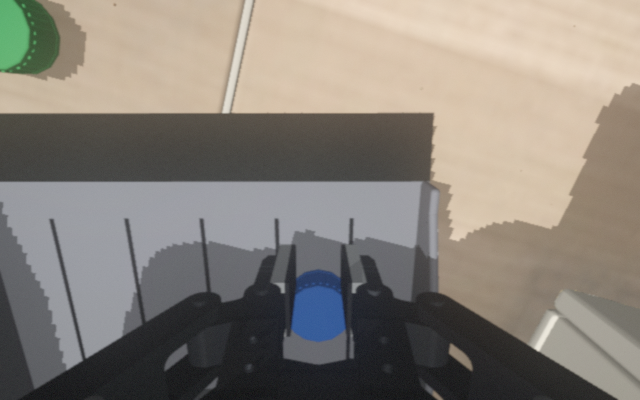

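servo_tool(series="-0.015 -0.004 0 0 0 0; -0.035 -0.01 0.01 0 0 0; -0.06 -0.018 0.06 0 0 0; -0.1 -0.05 0.094 0 0 0; -0.15 -0.09 0.094 0 0 0")

```text
clock: 4.82
tcp_pos: [0.4705, 0.3304, 0.2451]
tool_rot: [0.703, -0.099, 0.697, 0.102]
wrist_force: [1.0, -0.4, 2.1]
opening: 0.0206
```

servo_tool(series="-0.05 -0.05 0 0 0 0; -0.105 -0.1 0 0 0 0; -0.105 -0.1 -0.02 0 0 0; -0.105 -0.1 -0.03 0 0 0")

```text
clock: 5.15
tcp_pos: [0.4034, 0.2678, 0.2201]
tool_rot: [0.699, -0.1, 0.701, 0.1]
wrist_force: [0.0, -0.0, 0.1]
opening: 0.0202
```

```bash
python3 - <<'E'
from h import *
plan(-.115,-.009,.178)
save('wrist','w6.png')
save('top','t6.png',(180,110,330,265),5*0.75)
E
```

```text
at [0.4034 0.2678 0.2201] lip [-0.1192 -0.0094] F [ 0.  -0.   0.1] open 0.0202 t 5.15
shift [ 0.0066  0.0026 -0.0701] turn [ 0.0005 -0.0011  0.0013] rows 1.014284668032209 0.021527710657189968
```

View pics/w6.png

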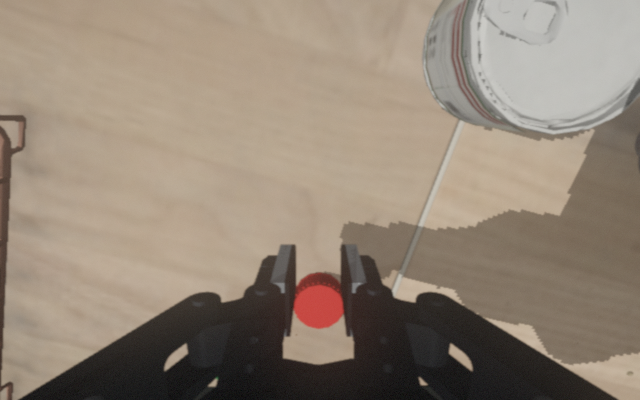

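View pics/t6.png

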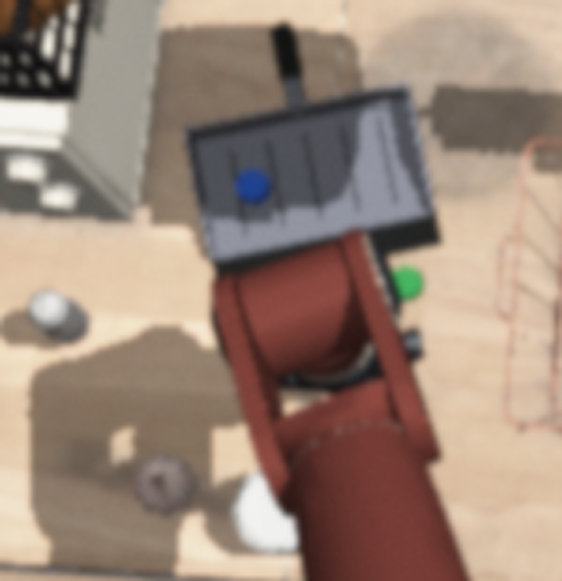

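servo_tool(series="0 0 -0.025 0 0 0; 0 0 -0.05 0 0 0; 0.002 0 -0.064 0 0 0; 0.004 0 -0.068 0 0 0; 0.004 0 -0.068 0 0 0")

```text
clock: 5.67
tcp_pos: [0.4097, 0.2698, 0.1803]
tool_rot: [0.7, -0.1, 0.7, 0.1]
wrist_force: [0.5, 0.7, 0.1]
opening: 0.0209
```

```bash
python3 - <<'E'
from h import *
plan(.064,-.006,.183)
E
```

```text
at [0.4097 0.2698 0.1803] lip [-0.1126 -0.0092] F [0.5 0.7 0.1] open 0.0209 t 5.6667
shift [0.2809 0.0882 0.0044] turn [ 0.0003 -0.0007  0.0009] rows 4.236043520816274 0.014617994503924965
```

servo_tool(series="0.018 0.005 0 0 0 0; 0.036 0.011 0.001 0 0 0; 0.054 0.016 0.002 0 0 0; 0.072 0.022 0.003 0 0 0; 0.09 0.027 0.004 0 0 0")

```text
clock: 6.08
tcp_pos: [0.4645, 0.2863, 0.1844]
tool_rot: [0.701, -0.1, 0.699, 0.1]
wrist_force: [-0.6, -0.7, -0.1]
opening: 0.0203
```

servo_tool(series="0.018 0.005 0 0 0 0; 0.036 0.011 0.001 0 0 0; 0.054 0.016 0.001 0 0 0; 0.072 0.022 0.001 0 0 0; 0.09 0.028 0.001 0 0 0")

```text
clock: 6.5
tcp_pos: [0.5184, 0.3031, 0.1849]
tool_rot: [0.701, -0.1, 0.699, 0.1]
wrist_force: [-0.6, 0.7, 1.1]
opening: 0.0207
```

servo_tool(series="0.014 0.004 0 0 0 0; 0.028 0.009 0 0 0 0; 0.041 0.013 0 0 0 0; 0.054 0.017 0 0 0 0; 0.066 0.021 0 0 0 0")

```text
clock: 6.92
tcp_pos: [0.5574, 0.3152, 0.184]
tool_rot: [0.7, -0.1, 0.7, 0.1]
wrist_force: [-0.9, 0.1, -0.0]
opening: 0.0206
```

servo_tool(series="0.011 0.003 0 0 0 0; 0.021 0.007 0 0 0 0; 0.029 0.009 0 0 0 0; 0.034 0.011 0 0 0 0; 0.034 0.011 0 0 0 0")

```text
clock: 7.33
tcp_pos: [0.5776, 0.3217, 0.1839]
tool_rot: [0.7, -0.1, 0.7, 0.1]
wrist_force: [0.2, -1.1, -1.1]
opening: 0.0204
```

```bash
python3 - <<'E'
from h import *
plan(-.085,-.062,.24)
save('wrist','w7.png')
E
```

```text
at [0.5776 0.3217 0.1839] lip [ 0.0631 -0.0068] F [ 0.2 -1.1 -1.1] open 0.0204 t 7.3333
shift [-0.2108 -0.1579  0.0935] turn [-0.0001  0.0003  0.0011] rows 4.021512909625505 0.01402660640226847
```

View pics/w7.png

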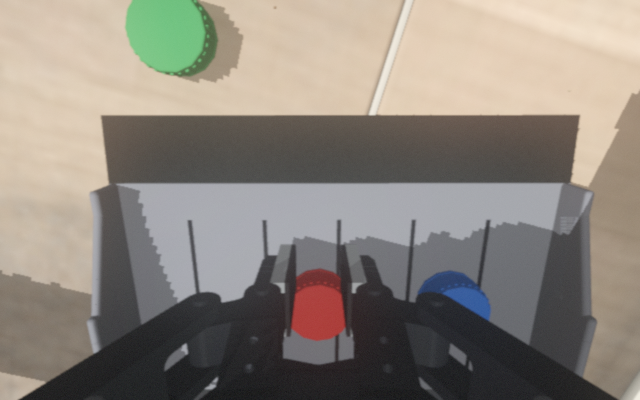

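```bash
python3 - <<'E'
from h import *
for n,u,v,z in [('green',166,33,.016),('lipL',103,116,0),('lipR',579,116,0),('floorL',115,184,.003),('floorR',565,184,.003),('blue',454,296,.019)]:
    w=wray(u,v,z);print(n,w.round(4),P(w).round(4))
E
```

```text
green [0.5019 0.2412 0.016 ] [-0.0323 -0.0627]
lipL [0.5415 0.213  0.    ] [-0.0022 -0.101 ]
lipR [0.4832 0.4128 0.    ] [-0.0018  0.1072]
floorL [0.5695 0.2232 0.003 ] [ 0.0275 -0.099 ]
floorR [0.5124 0.419  0.003 ] [0.028 0.105]
blue [0.5724 0.3832 0.019 ] [0.0755 0.0537]
```

servo_tool(series="-0.015 -0.004 0 0 0 0; -0.035 -0.01 0.01 0 0 0; -0.06 -0.018 0.06 0 0 0; -0.1 -0.05 0.094 0 0 0; -0.15 -0.09 0.094 0 0 0")

```text
clock: 7.8
tcp_pos: [0.488, 0.2684, 0.2455]
tool_rot: [0.703, -0.1, 0.697, 0.101]
wrist_force: [0.3, 0.3, 1.3]
opening: 0.02
```

servo_tool(series="-0.05 -0.04 0 0 0 0; -0.067 -0.068 0 0 0 0; -0.067 -0.068 -0.02 0 0 0; -0.067 -0.068 -0.03 0 0 0")

```text
clock: 8.13
tcp_pos: [0.4453, 0.2261, 0.2213]
tool_rot: [0.7, -0.1, 0.7, 0.1]
wrist_force: [-0.4, -0.0, 0.2]
opening: 0.0203
```

```bash
python3 - <<'E'
from h import *
plan(-.080,-.060,.178)
save('wrist','w8.png')
save('top','t8.png',(180,110,330,265),5*0.75)
E
```

```text
at [0.4453 0.2261 0.2213] lip [-0.0908 -0.0612] F [-0.4 -0.   0.2] open 0.0203 t 8.1333
shift [ 0.0167  0.0071 -0.0721] turn [-0.     -0.0003  0.0016] rows 1.069702583698463 0.019815178773099337
```

View pics/w8.png

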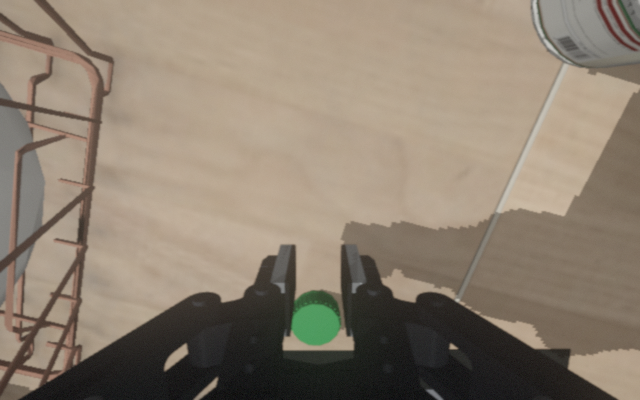

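View pics/t8.png

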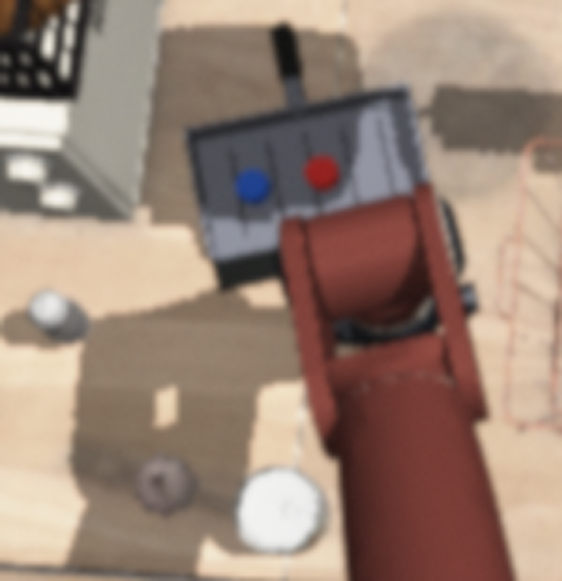

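servo_tool(series="0 0 -0.025 0 0 0; 0 0 -0.05 0 0 0; 0.002 0 -0.064 0 0 0; 0.004 0 -0.07 0 0 0; 0.004 0 -0.07 0 0 0")

```text
clock: 8.65
tcp_pos: [0.4494, 0.227, 0.1793]
tool_rot: [0.699, -0.1, 0.701, 0.1]
wrist_force: [-0.8, 0.7, -0.2]
opening: 0.0205
```

```bash
python3 - <<'E'
from h import *
plan(.064,-.056,.183)
E
```

```text
at [0.4494 0.227  0.1793] lip [-0.0866 -0.0615] F [-0.8  0.7 -0.2] open 0.0205 t 8.65
shift [0.2383 0.0796 0.0062] turn [ 0.0004 -0.0012  0.0008] rows 3.615615605468437 0.019123331133058145
```

servo_tool(series="0.016 0.005 0.001 0 0 0; 0.032 0.01 0.002 0 0 0; 0.048 0.016 0.003 0 0 0; 0.064 0.021 0.004 0 0 0; 0.08 0.027 0.005 0 0 0")

```text
clock: 9.07
tcp_pos: [0.4989, 0.2435, 0.184]
tool_rot: [0.7, -0.1, 0.699, 0.1]
wrist_force: [0.2, -0.2, -1.2]
opening: 0.0205
```

servo_tool(series="0.016 0.005 0.001 0 0 0; 0.032 0.01 0.001 0 0 0; 0.048 0.016 0.001 0 0 0; 0.064 0.021 0.001 0 0 0; 0.08 0.027 0.001 0 0 0")

```text
clock: 9.48
tcp_pos: [0.5462, 0.2595, 0.1837]
tool_rot: [0.7, -0.1, 0.7, 0.1]
wrist_force: [-1.1, 0.6, 0.0]
opening: 0.0206
```

servo_tool(series="0.014 0.004 0 0 0 0; 0.028 0.009 0 0 0 0; 0.041 0.013 0 0 0 0; 0.052 0.017 0 0 0 0; 0.062 0.02 0 0 0 0")

```text
clock: 9.9
tcp_pos: [0.5831, 0.2714, 0.1838]
tool_rot: [0.7, -0.1, 0.7, 0.1]
wrist_force: [0.1, 0.8, -1.1]
opening: 0.0206
```

servo_tool(series="0.007 0.002 0 0 0 0; 0.012 0.004 0 0 0 0; 0.016 0.005 0 0 0 0; 0.016 0.005 0 0 0 0")

```text
clock: 10.23
tcp_pos: [0.5923, 0.2743, 0.1839]
tool_rot: [0.7, -0.1, 0.7, 0.1]
wrist_force: [0.4, 0.3, 0.4]
opening: 0.0204
```

```bash
python3 - <<'E'
from h import *
plan(-.0,-.0,.35)
save('wrist','w9.png')
E
```

```text
at [0.5923 0.2743 0.1839] lip [ 0.0638 -0.0565] F [0.4 0.3 0.4] open 0.0204 t 10.2333
shift [-0.1286  0.0603  0.2768] turn [-0.      0.0001  0.001 ] rows 4.476839058655851 0.013254488112324379
```

View pics/w9.png

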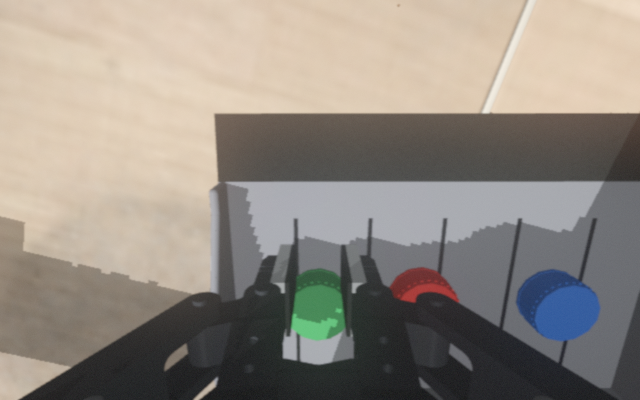

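Green, red and blue all lie past the lip (rows around 300, while the lip ends at row 182). Next I back out and rise, staying clear.

servo_tool(series="-0.015 -0.004 0 0 0 0; -0.035 -0.01 0.01 0 0 0; -0.06 -0.018 0.06 0 0 0; -0.1 -0.02 0.12 0 0 0; -0.15 -0.02 0.18 0 0 0")

```text
clock: 10.7
tcp_pos: [0.505, 0.2614, 0.287]
tool_rot: [0.699, -0.1, 0.701, 0.1]
wrist_force: [0.9, 0.5, 1.2]
opening: 0.0207
```

servo_tool(series="-0.04 0.04 0.04 0 0 0; -0.08 0.08 0.08 0 0 0; -0.1 0.12 0.1 0 0 0; -0.1 0.12 0.1 0 0 0")

```text
clock: 11.03
tcp_pos: [0.4441, 0.337, 0.3511]
tool_rot: [0.702, -0.1, 0.698, 0.103]
wrist_force: [0.7, -0.5, -0.3]
opening: 0.0207
```

```bash
python3 - <<'E'
from h import *
plan(0,0,.35)
save('top','t10.png',(180,110,330,265),5*0.75)
save('scene','s10.png')
E
```

```text
at [0.4441 0.337  0.3511] lip [-0.0606  0.0455] F [ 0.7 -0.5 -0.3] open 0.0207 t 11.0333
shift [ 0.1184 -0.0443 -0.0018] turn [-0.0033  0.0035 -0.0018] rows 1.8187457214473146 0.06471818855273787
```

View pics/t10.png

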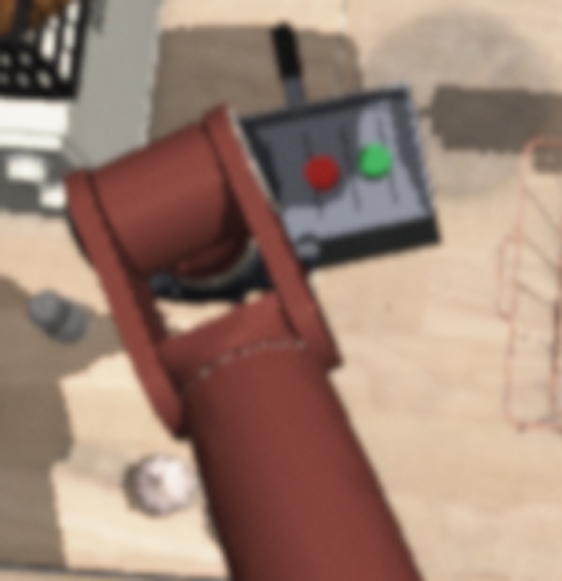

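View pics/s10.png

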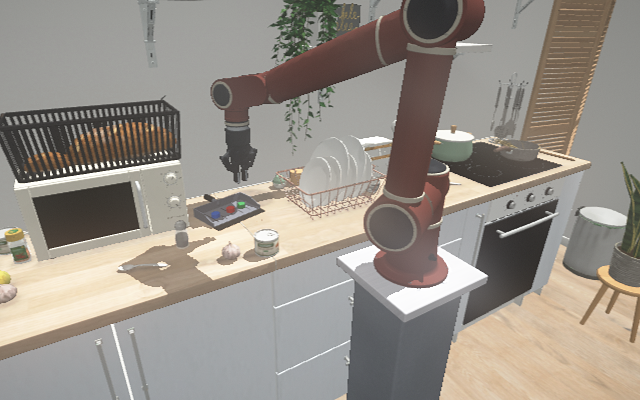

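```bash
python3 -c "
from h import *
print(r.finish_job())"
```

```text
the job is handed in; nothing more can be done
None
```

I swept the blue, red and green caps one at a time over the lip. Each now lies on the dustpan's flat floor, about 45–50 mm past the inner edge of the lip. I pushed with both fingertips, set about 20 mm apart so each cap sat between them, and never gripped or lifted one.

- **Caps:** a wrist picture just before the final retreat shows all three on the floor past the lip. After the retreat the scene picture shows all three inside. The top view confirms red and green, but the arm hides blue there.
- **Other objects:** the tin, garlic and shaker stand where they began. The gripper never went near the apple, mug or lemon, and I did not check them again afterwards.
- **Limits:** wrist force readings stayed at about 2 N or less. The job was handed in at about 11 s, with the arm clear of everything.
- **Disagreements:** the top and wrist cameras differed by up to about 7 mm on cap positions. The measured arm height was up to 7 mm off its target at times, so I lined up using the wrist pictures and measured poses instead.

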